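# Find and open the unlocked cooling-water cover

## Robot

A 7-joint arm with a two-finger parallel gripper is mounted at the origin on the work surface. World frame = base frame: x ahead of the robot, y to its left, z up, the work surface at z = 0. Lengths are in m, angles in rad, forces in N, time in s.
With the tool pointing down it reaches from about 0.4 to 0.925 m from the base axis. Payload 4.1 kg.
Tool frame: the origin (TCP) lies at the very end of the fingers, on their centre line; the grasp point (between the pads) lies behind it (grasp_offset is the z of the grasp point in the tool frame, in m); z points along the fingers, y is the direction in which the jaws open and shut (so a half turn about z gives the same grasp; the last joint's range is limited). The gripper opens to 85 mm and grips with 20 to 120 N. Pads are 22 mm wide; open, the fingers measure 114 mm over their backs; the gripper's body (76 mm by 85 mm) begins 54 mm behind the grasp point. The pads swing forward as they close: fully open they stand 13 mm farther back than shut.
Start: joints at [-1.37, 0.398, 0.045, 1.537, -0.019, 1.207, -0.051], TCP at [0.192, 0.621, 0.231] pointing down, gripper open.
Joint ranges: [-2.82, 2.82], [-0.49, 2.23], [-1.37, 1.46], [0, 2.46], [-1.36, 4.5], [0.23, 2], [-2.94, 2.94]. Speed limits (rad/s): [2.57, 2.57, 3.14, 3.14, 3.14, 3.14, 3.14].

## Interface

Orientations are given as a unit quaternion [w, x, y, z].
In Python, from bench import observe, snapshot, sign_off, find_in, landmark_of, grasp_offset gives the robot as it stands.
- The arm moves only by the shell command python3 -m inch 'ROWS' [FORCE]. ROWS is JSON, a list of rows, each a list of 3 entries, a list of its own where there are three numbers: the turn, a rotation vector about the tool's x, y, z in degrees, then the shift along the tool's x, y, z in cm, then the opening, from 0 (shut) to 1 (fully open). In form: [[[rx, ry, rz], [dx, dy, dz], jaw], ...]. A call has 1 to 12 rows; each row shifts and turns the commanded pose from where the row before left it, along the tool's axes as they then stand; what a row does not reach is not made up. A row lasts 1/10 s, in which the tool goes at most 50 mm and 8.59 degrees, less where a joint would pass 70% of its speed; a pose out of reach is approached as far as the arm can. A call with a gripper value outside its range is refused whole. The fingers move at their own pace and stop on an object; FORCE is the grip in N (left out, the last holds). Time passes only in rows, so rows that do not move let the fingers close. It gives the time, the measured TCP pose, the force and the opening at its end, in the units of the state.
- observe(): the state, without advancing time (a new reading comes with each control period).
- snapshot(name): name is "side" or "top"; returns a dict with "pixels" (420x560x3 uint8, blue, green, red), "depth" (420x560 float32, m along the optical axis (not along the pixel's ray), 0 where there is no reading), "K" (3x3 intrinsics, pixels), "R" (3x3) and "t" (3): a world point X has camera coordinates R X + t. Camera axes: x right, y down, z forward; pixel columns grow to the right and rows downward; lengths in m; the calibration is good to about 2 mm. A picture is of the moment at which its call begins.
- sign_off(): hands the job in, once; it reports no verdict.
Trained networks look in a picture, given as the dict that the camera call returned (one of the last four; its "shot" number tells which), for a name from the list of things; names that differ only in an ending like _2 or _b are one class to them, and where a whole thing is asked for, a point or a joint stands for the part that bears it (a point fixed in the world has none). Each returns a list of dicts, best first, with "score" (0 to 1); they miss things now and then, are a little off and sometimes report something else, mostly with a low value. They report only what shows in the picture. A call takes as long as a camera call.
- find_in(label, picture): "rect" ([centre column, centre row, width, height] in pixels, round what is visible of it).
- landmark_of(label, picture): "at" ([column, row] in pixels: a listed point, or the origin of a listed thing).
The state is a dict: "clock": time; "joint_positions": joint angles; "joint_vel": joint speeds; "tau": joint torques, N m; "ee_pos": TCP position; "tool_rot": TCP orientation; "ft_force": force on the tool from outside, world axes, zero at the start; "ft_torque": the same for the moment, N m; "width": finger opening in m.
Only numpy, scipy, OpenCV 4.12 (cv2) and the standard library are available. Lean on these libraries where they do the work, as an engineer would, in place of code of your own. Each camera call takes 0.05 s, during which the arm holds its last target.

## Task

One of the four identical tilting covers on the grey bench duct has been unlocked so that the chiller hoses can be connected, but nothing shows which: with shut fingers, press the ribbed rear ends of the covers until you find the one that gives and rocks up at the front, then push that cover's raised front edge up and back until it stands fully open against its stop. Press gently and do not force the locked covers, which stay shut. Nothing is to be gripped or picked up, the vessel, bottle and crucible stay where they stand, and the hand ends clear of everything.

Things in the scene. Friction and masses are not known exactly. Their poses are not given: they have to be found in the camera images.
- duct: Grey service duct fixed to the bench, 180 mm deep (its x), 560 mm long (its y), 80 mm high; origin at the centre of its underside, z up; its -x side (with a lock cylinder under each cover) is the front and faces the robot. Four identical flush aluminium covers lie in its top in a row along y, cover1 at +y to cover4 at -y, 135 mm apart.
- cover1 (a joint): Tilt of cover 1 in rad: 0 = shut and flush, grows as its front edge rises and swings back, 1.57 = upright, 1.75 = fully open against its stop. A stiff hinge: an unlocked cover stays at whatever angle it is left. Its rear end gives at 2 to 5 N of fingertip force; a locked one rests on a stiff spring catch there: it sinks only 1 to 2 mm at 10 N, never more than 5 mm, and springs back, while the unlocked one keeps sinking and its front edge rises.
- cover1_pivot (a point): Point on the hinge axis of cover 1 (axis along the duct's y), at the middle of its width, 4 mm below the duct's top. The cover is a plate 140 mm deep, 110 mm wide, 5 mm thick, reaching 85 mm in front of the axis (duct -x) and 55 mm behind it (duct +x); both ends swing freely, the well below is open to at least 45 mm depth.
- cover1_press (a point): Middle of the three press ribs at the rear end of cover 1, on its top face, 30 mm behind the hinge axis; moves with the cover.
- cover1_lip (a point): Middle of the front edge of cover 1, on its top face, 85 mm in front of the hinge axis; moves with the cover.
- cover2 (a joint): Tilt of cover 2 in rad: 0 = shut and flush, grows as its front edge rises and swings back, 1.57 = upright, 1.75 = fully open against its stop. A stiff hinge: an unlocked cover stays at whatever angle it is left. Its rear end gives at 2 to 5 N of fingertip force; a locked one rests on a stiff spring catch there: it sinks only 1 to 2 mm at 10 N, never more than 5 mm, and springs back, while the unlocked one keeps sinking and its front edge rises.
- cover2_pivot (a point): Point on the hinge axis of cover 2 (axis along the duct's y), at the middle of its width, 4 mm below the duct's top. The cover is a plate 140 mm deep, 110 mm wide, 5 mm thick, reaching 85 mm in front of the axis (duct -x) and 55 mm behind it (duct +x); both ends swing freely, the well below is open to at least 45 mm depth.
- cover2_press (a point): Middle of the three press ribs at the rear end of cover 2, on its top face, 30 mm behind the hinge axis; moves with the cover.
- cover2_lip (a point): Middle of the front edge of cover 2, on its top face, 85 mm in front of the hinge axis; moves with the cover.
- cover3 (a joint): Tilt of cover 3 in rad: 0 = shut and flush, grows as its front edge rises and swings back, 1.57 = upright, 1.75 = fully open against its stop. A stiff hinge: an unlocked cover stays at whatever angle it is left. Its rear end gives at 2 to 5 N of fingertip force; a locked one rests on a stiff spring catch there: it sinks only 1 to 2 mm at 10 N, never more than 5 mm, and springs back, while the unlocked one keeps sinking and its front edge rises.
- cover3_pivot (a point): Point on the hinge axis of cover 3 (axis along the duct's y), at the middle of its width, 4 mm below the duct's top. The cover is a plate 140 mm deep, 110 mm wide, 5 mm thick, reaching 85 mm in front of the axis (duct -x) and 55 mm behind it (duct +x); both ends swing freely, the well below is open to at least 45 mm depth.
- cover3_press (a point): Middle of the three press ribs at the rear end of cover 3, on its top face, 30 mm behind the hinge axis; moves with the cover.
- cover3_lip (a point): Middle of the front edge of cover 3, on its top face, 85 mm in front of the hinge axis; moves with the cover.
- cover4 (a joint): Tilt of cover 4 in rad: 0 = shut and flush, grows as its front edge rises and swings back, 1.57 = upright, 1.75 = fully open against its stop. A stiff hinge: an unlocked cover stays at whatever angle it is left. Its rear end gives at 2 to 5 N of fingertip force; a locked one rests on a stiff spring catch there: it sinks only 1 to 2 mm at 10 N, never more than 5 mm, and springs back, while the unlocked one keeps sinking and its front edge rises.
- cover4_pivot (a point): Point on the hinge axis of cover 4 (axis along the duct's y), at the middle of its width, 4 mm below the duct's top. The cover is a plate 140 mm deep, 110 mm wide, 5 mm thick, reaching 85 mm in front of the axis (duct -x) and 55 mm behind it (duct +x); both ends swing freely, the well below is open to at least 45 mm depth.
- cover4_press (a point): Middle of the three press ribs at the rear end of cover 4, on its top face, 30 mm behind the hinge axis; moves with the cover.
- cover4_lip (a point): Middle of the front edge of cover 4, on its top face, 85 mm in front of the hinge axis; moves with the cover.
- vessel: Bystander: steel pressure vessel with domed cap, 72 mm across, 108 mm high, standing behind the duct; origin at the centre of its underside.
- wash_bottle: Bystander: white plastic bottle, 60 mm across, 150 mm high, standing behind the duct; origin at the centre of its underside.
- crucible: Bystander: white ceramic cup, 44 mm across, 38 mm high, standing in front of the duct; origin at the centre of its underside.

How it is judged:
On the way:
1. the unlocked cover is found: it tilts under the press (value of joint any of cover1, cover2, cover3, cover4 above 0.15 rad), for 0.1 s.
At the end, for the whole second after the job is handed in: One cover (the unlocked one) stands open beyond 1.45 rad and at rest, the other three are shut (under 0.09 rad), and the vessel, bottle and crucible stand upright within 20 mm of where they were (((value of joint cover1 above 1.45 rad and value of joint each of cover2, cover3, cover4 below 0.09 rad) or (value of joint cover2 above 1.45 rad and value of joint each of cover1, cover3, cover4 below 0.09 rad) or (value of joint cover3 above 1.45 rad and value of joint each of cover1, cover2, cover4 below 0.09 rad) or (value of joint cover4 above 1.45 rad and value of joint each of cover1, cover2, cover3 below 0.09 rad)) and velocity of joint cover1 between -0.05 and 0.05 rad/s and velocity of joint cover2 between -0.05 and 0.05 rad/s and velocity of joint cover3 between -0.05 and 0.05 rad/s and velocity of joint cover4 between -0.05 and 0.05 rad/s and distance of each of vessel, wash_bottle, crucible from where it was at the start of the episode below 0.02 m and angle between each of vessel, wash_bottle, crucible's own z axis and vertical below 0.2 rad); the robot touches nothing.
It fails at once if a bystander is picked up, pushed more than 20 mm or tipped (distance of any of vessel, wash_bottle, crucible from where it was at the start of the episode above 0.02 m or angle between any of vessel, wash_bottle, crucible's own z axis and vertical above 0.3 rad).
It fails at once if the duct or a cover is forced with more than 60 N (contact force between any of the fingers, the arm and duct above 60 N).
It fails at once if a cover's front edge is taken between the fingers (distance between the grasp point and cover1_lip below 0.006 m or distance between the grasp point and cover2_lip below 0.006 m or distance between the grasp point and cover3_lip below 0.006 m or distance between the grasp point and cover4_lip below 0.006 m).
It also fails if it takes over 61 s, if anything falls off the work surface, if the arm or the gripper's body presses on something with over 40 N, if the wrist force passes 120 N, or if a joint passes its speed limit or range.

## Working session

There is one attempt and no reset: what is moved stays moved. The work goes in short steps, Python scripts to look and compute and a shell command to move; the robot and the scene stay as the last step left them, time stands still between calls to the robot, and variables do not carry over. Pictures are saved under pics/ and viewed, and the job is handed in when it is done.

```bash
mkdir -p pics; ls
cat > h.py <<'E'
import numpy as np,cv2
from bench import *
def px2w(s,u,v,d=None,z=None):
    K,R,t=map(np.array,(s["K"],s["R"],s["t"]))
    r=np.linalg.inv(K)@np.array([u,v,1.0])
    c=-R.T@t; w=R.T@r
    if z is not None: return c+w*(z-c[2])/w[2]
    if d is None: d=s["depth"][int(round(v)),int(round(u))]
    return c+w*d
def w2px(s,X):
    p=np.array(s["K"])@(np.array(s["R"])@np.array(X)+np.array(s["t"])); return p[:2]/p[2]
E
python3 - <<'E'
from h import *
o=observe();print(o, grasp_offset)
for n in("top","side"):
    s=snapshot(n);cv2.imwrite(f"pics/{n}0.png",s["pixels"])
    for k in ["cover1_press","cover1_lip","cover1_pivot","cover4_press","cover1","duct","vessel","wash_bottle","crucible"]:
        try:
            l=landmark_of(k,s)
            print(n,k,[(np.round(a["at"]),round(a["score"],2),np.round(px2w(s,*a["at"]),3)) for a in l[:5]])
        except Exception as e: print(n,k,e)
E
```

```text
pics
{'clock': 0.0, 'joint_positions': array([-1.36999845,  0.3991733 ,  0.04500578,  1.53790054, -0.01868683,
        1.20689076, -0.05067671]), 'joint_vel': array([ 0.00170816, -0.00174733, -0.00052833,  0.00104703, -0.00169533,
        0.00042004, -0.00094462]), 'tau': array([-4.70873547e-04, -4.75113845e+01,  1.36435535e+00, -2.54225224e+01,
        1.15276096e-02,  9.33069881e-03, -2.21470509e-05]), 'ee_pos': array([0.19174067, 0.62040408, 0.23026584]), 'tool_rot': array([-7.82182403e-05,  1.49256259e-01,  9.88798067e-01, -9.72384681e-04]), 'ft_force': array([ 5.14236504e-05, -3.97576040e-01, -4.02767347e-01]), 'ft_torque': array([-0.01332282, -0.00664798, -0.01228053]), 'width': 0.08521749745115384} -0.0187
top cover1_press [(array([167., 202.]), 0.62, array([0.566, 0.218, 0.079]))]
top cover1_lip [(array([159., 261.]), 0.93, array([0.452, 0.231, 0.079]))]
top cover1_pivot [(array([160., 218.]), 0.7, array([0.536, 0.231, 0.079]))]
top cover4_press [(array([370., 220.]), 0.58, array([ 0.533, -0.181,  0.08 ])), (array([302., 271.]), 0.27, array([ 0.433, -0.045,  0.08 ]))]
top cov
[... 871 characters left out ...]
ress [(array([323., 282.]), 0.56, array([ 0.529, -0.18 ,  0.082]))]
side cover1 it knows: cover1_lip, cover1_pivot, cover1_press, cover2_lip, cover2_pivot, cover2_press, cover3_lip, cover3_pivot, cover3_press, cover4_lip, cover4_pivot, cover4_press, crucible, duct, vessel, wash_b
side duct [(array([257., 254.]), 0.74, array([ 0.459, -0.045,  0.081])), (array([311., 184.]), 0.31, array([0.717, 0.131, 0.033]))]
side vessel [(array([230., 176.]), 0.59, array([0.538, 0.214, 0.078])), (array([309., 185.]), 0.56, array([0.713, 0.135, 0.029]))]
side wash_bottle [(array([392., 281.]), 0.57, array([ 0.674, -0.22 ,  0.033]))]
side crucible [(array([211., 306.]), 0.58, array([ 0.334, -0.074,  0.026]))]
```

View pics/top0.png

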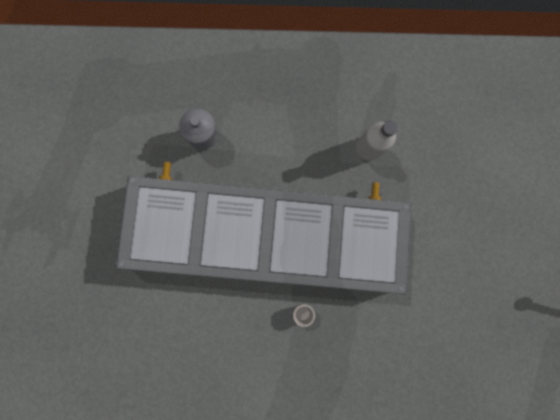

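View pics/side0.png

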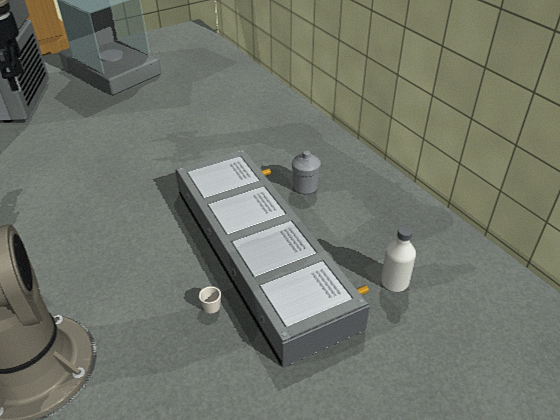

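Run:
```python
from h import *
s=snapshot("top")
# duct top points from depth
H,W=s["depth"].shape
u,v=np.meshgrid(np.arange(W),np.arange(H))
K,R,t=map(np.array,(s["K"],s["R"],s["t"]))
d=s["depth"];P=(np.linalg.inv(K)@np.stack([u,v,0*u+1]).reshape(3,-1).astype(float))*d.reshape(-1)
X=(R.T@(P-t[:,None])).T
m=(d.reshape(-1)>0)&(abs(X[:,2]-.08)<.006)&(X[:,0]>.33)&(X[:,0]<.64)
q=X[m][:,:2].astype(np.float32)
img=m.reshape(H,W).astype(np.uint8)
n,l,st,c=cv2.connectedComponentsWithStats(img)
k=1+np.argmax(st[1:,4]);q=X[(l==k).reshape(-1)][:,:2].astype(np.float32)
r=cv2.minAreaRect(q);print(r,len(q))
b=cv2.boxPoints(r);print(b)
print("cam",-R.T@t)
for k in range(1,5):
  for nme in("press","lip","pivot"):
    print(k,nme,[(np.round(px2w(s,*a["at"],z=.08),3)[:2],round(a["score"],2)) for a in landmark_of(f"cover{k}_{nme}",s)[:4]])
```

```text
((0.5035403370857239, 0.023647844791412354), (0.5693455338478088, 0.18099641799926758), 84.85008239746094) 25972
[[ 0.38785464 -0.25175247]
 [ 0.5681204  -0.26799908]
 [ 0.61922604  0.29904816]
 [ 0.43896025  0.31529477]]
cam [0.47629951 0.03758203 0.85753921]
1 press [(array([0.566, 0.223]), 0.75), (array([ 0.354, -0.04 ]), 0.74)]
1 lip [(array([0.449, 0.236]), 0.94)]
1 pivot [(array([0.529, 0.224]), 0.87)]
2 press [(array([0.562, 0.088]), 0.68), (array([0.449, 0.231]), 0.61)]
2 lip [(array([0.442, 0.103]), 0.95)]
2 pivot [(array([0.522, 0.088]), 0.67)]
3 press [(array([ 0.539, -0.045]), 0.73)]
3 lip [(array([ 0.43 , -0.046]), 0.69)]
3 pivot [(array([ 0.51 , -0.046]), 0.94)]
4 press [(array([ 0.53 , -0.181]), 0.87)]
4 lip [(array([ 0.412, -0.174]), 0.9)]
4 pivot [(array([ 0.503, -0.182]), 0.58)]
```

The top view shows the duct with covers 1 to 4 running left to right (ribs at about (166,202), (235,209), (303,214) and (371,220)), the vessel at (198,126), the bottle at (378,138) and the crucible at (304,315). The side view agrees. The duct's top rectangle gives its centre at (0.5035, 0.0236), yaw −5.15°, and size 569x181 mm. The lip and press points fit at −70 and +45 mm in duct x.

Next I turn the tool to line up with the duct, shut the fingers and head for cover 1.

```bash
cat >> h.py <<'E'
from scipy.spatial.transform import Rotation as Ro
C=np.array([0.5035,0.0236]);ey=np.array([.0898,.996]);ex=np.array([.996,-.0898])
def st():
    o=observe();q=o["tool_rot"];Rm=Ro.from_quat([q[1],q[2],q[3],q[0]]).as_matrix()
    d=o["ee_pos"][:2]-C
    print("t",o["clock"],"ductxy mm",np.round([d@ex*1e3,d@ey*1e3,o["ee_pos"][2]*1e3],1),"F",np.round(o["ft_force"],1),"w",round(o["width"],4))
    print("toolx angle from -ductx deg",np.round(np.degrees(np.arctan2(Rm[1,1],Rm[0,1]))-84.85,2),"tilt z",np.round(Rm[:,2],3))
E
python3 -m inch '[[[0,0,-6],[0,0,0],0],[[0,0,-6],[0,0,0],0],[[0,0,0],[-3.5,-3.1,0],0],[[0,0,0],[-3.5,-3.1,0],0],[[0,0,0],[-3.5,-3.1,0],0],[[0,0,0],[-3.5,-3.1,0],0],[[0,0,0],[-3.5,-3.1,0],0],[[0,0,0],[-3.5,-3.1,0],0],[[0,0,0],[-3.5,-3.1,0],0],[[0,0,0],[-3.5,-3.1,0],0],[[0,0,0],[-3.5,-3.1,0],0],[[0,0,0],[-3.5,-3.1,0],0]]'
python3 -c "
from h import *
st()"
```

```text
clock: 2.75
ee_pos: [0.5137, 0.2793, 0.2317]
tool_rot: [0.0, 0.045, 0.999, 0.0]
ft_force: [0.7, 0.2, 0.2]
width: -0.0001
t 2.75 ductxy mm [-12.8 255.6 231.7] F [0.7 0.2 0.2] w -0.0001
toolx angle from -ductx deg -0.01 tilt z [ 0.001  0.001 -1.   ]
```

```bash
python3 -m inch '[[[0,0,0],[-2,-1.8,2.5],0],[[0,0,0],[-2,-1.8,2.5],0],[[0,0,0],[-1.8,-1.7,2.5],0],[[0,0,0],[0,0,2.5],0],[[0,0,0],[0,0,2.5],0],[[0,0,0],[0,0,0],0],[[0,0,0],[0,0,0],0]]'
python3 -c "
from h import *
st()"
```

```text
clock: 3.45
ee_pos: [0.5656, 0.2229, 0.1066]
tool_rot: [-0.0, 0.045, 0.999, -0.0]
ft_force: [0.0, 0.4, 0.7]
width: -0.0002
t 3.45 ductxy mm [ 44.  204.1 106.6] F [0.  0.4 0.7] w -0.0002
toolx angle from -ductx deg -0.01 tilt z [-0. -0. -1.]
```

```bash
python3 -m inch '[[[0,0,0],[0,0,1],0],[[0,0,0],[0,0,1],0],[[0,0,0],[0,0,0.2],0],[[0,0,0],[0,0,0],0],[[0,0,0],[0,0,0],0]]'
for i in 1 2; do :; done
python3 -m inch '[[[0,0,0],[0,0,0.2],0],[[0,0,0],[0,0,0.1],0],[[0,0,0],[0,0,0],0]]'
python3 -m inch '[[[0,0,0],[0,0,0.1],0],[[0,0,0],[0,0,0.1],0],[[0,0,0],[0,0,0],0]]'
```

```text
clock: 3.95
ee_pos: [0.5658, 0.2229, 0.0846]
tool_rot: [0.0, 0.045, 0.999, 0.0]
ft_force: [0.1, 0.7, -1.3]
width: 0.0001
clock: 4.25
ee_pos: [0.5655, 0.2227, 0.0813]
tool_rot: [-0.0, 0.045, 0.999, 0.0]
ft_force: [-0.3, 0.4, 0.9]
width: -0.0
clock: 4.55
ee_pos: [0.5658, 0.2228, 0.0799]
tool_rot: [0.0, 0.045, 0.999, 0.0]
ft_force: [-1.8, -0.1, 4.2]
width: 0.0002
```

```bash
python3 -m inch '[[[0,0,0],[0,0,0.1],0],[[0,0,0],[0,0,0.1],0],[[0,0,0],[0,0,0],0]]'
```

```text
clock: 4.85
ee_pos: [0.5658, 0.2228, 0.0795]
tool_rot: [0.0, 0.045, 0.999, 0.0]
ft_force: [-4.8, -1.7, 13.6]
width: -0.0001
```

```bash
python3 -m inch '[[[0,0,0],[0,0,0.1],0],[[0,0,0],[0,0,0.1],0],[[0,0,0],[0,0,0],0]]'
```

```text
clock: 5.15
ee_pos: [0.5659, 0.2228, 0.0792]
tool_rot: [-0.0, 0.045, 0.999, 0.001]
ft_force: [-7.5, -2.6, 22.4]
width: -0.0002
```

Cover 1 is locked: 22 N and under 2 mm of give. I lift off and go to cover 2, stopping sooner there.

```bash
python3 -m inch '[[[0,0,0],[0,0,-1.5],0],[[0,0,0],[0,0,-1.5],0],[[0,0,0],[0,-4.5,0],0],[[0,0,0],[0,-4.5,0],0],[[0,0,0],[0,-4.5,0],0],[[0,0,0],[0,0,1.5],0],[[0,0,0],[0,0,0.8],0],[[0,0,0],[0,0,0],0],[[0,0,0],[0,0,0],0],[[0,0,0],[0,0,0],0]]'
python3 -m inch '[[[0,0,0],[0,0,0.2],0],[[0,0,0],[0,0,0.1],0],[[0,0,0],[0,0,0],0]]'
python3 -m inch '[[[0,0,0],[0,0,0.1],0],[[0,0,0],[0,0,0.1],0],[[0,0,0],[0,0,0],0]]'
python3 -c "
from h import *
st()"
```

```text
clock: 6.15
ee_pos: [0.5538, 0.0897, 0.0827]
tool_rot: [0.0, 0.044, 0.999, 0.0]
ft_force: [-0.6, -0.5, -0.8]
width: 0.0
clock: 6.45
ee_pos: [0.5538, 0.089, 0.0799]
tool_rot: [0.0, 0.045, 0.999, 0.001]
ft_force: [-0.0, 1.1, 3.0]
width: 0.0001
clock: 6.75
ee_pos: [0.5539, 0.0891, 0.0794]
tool_rot: [0.0, 0.045, 0.999, 0.001]
ft_force: [-4.9, 1.1, 14.5]
width: -0.0004
t 6.75 ductxy mm [44.3 69.7 79.4] F [-4.9  1.1 14.5] w -0.0004
toolx angle from -ductx deg -0.02 tilt z [ 0.001  0.002 -1.   ]
```

Cover 2 is locked too (14.5 N, under 1 mm). Next is cover 3.

```bash
python3 -m inch '[[[0,0,0],[0,0,-1.5],0],[[0,0,0],[0,0,-1.5],0],[[0,0,0],[0,-4.5,0],0],[[0,0,0],[0,-4.5,0],0],[[0,0,0],[0,-4.5,0],0],[[0,0,0],[0,0,1.5],0],[[0,0,0],[0,0,1],0],[[0,0,0],[0,0,0],0],[[0,0,0],[0,0,0],0],[[0,0,0],[0,0,0],0]]'
python3 -m inch '[[[0,0,0],[0,0,0.2],0],[[0,0,0],[0,0,0.1],0],[[0,0,0],[0,0,0],0]]'
python3 -m inch '[[[0,0,0],[0,0,0.1],0],[[0,0,0],[0,0,0.1],0],[[0,0,0],[0,0,0],0]]'
python3 -c "
from h import *
st()"
```

```text
clock: 7.75
ee_pos: [0.5417, -0.0448, 0.0825]
tool_rot: [0.0, 0.044, 0.999, 0.0]
ft_force: [0.2, 0.1, -0.3]
width: -0.0001
clock: 8.05
ee_pos: [0.5417, -0.0455, 0.0796]
tool_rot: [0.0, 0.045, 0.999, 0.0]
ft_force: [0.1, 1.4, 2.0]
width: -0.0002
clock: 8.35
ee_pos: [0.5419, -0.0456, 0.0776]
tool_rot: [0.001, 0.045, 0.999, 0.0]
ft_force: [1.0, 1.7, 3.5]
width: 0.0001
t 8.35 ductxy mm [ 44.5 -65.5  77.6] F [1.  1.7 3.5] w 0.0001
toolx angle from -ductx deg -0.01 tilt z [ 0.001  0.001 -1.   ]
```

Cover 3 is giving at 3.5 N, so I keep pressing.

```bash
python3 -m inch '[[[0,0,0],[0,0,0.2],0],[[0,0,0],[0,0,0.2],0],[[0,0,0],[0,0,0.2],0],[[0,0,0],[0,0,0],0]]'
python3 -m inch '[[[0,0,0],[0,0,0.2],0],[[0,0,0],[0,0,0.2],0],[[0,0,0],[0,0,0.2],0],[[0,0,0],[0,0,0],0]]'
```

```text
clock: 8.75
ee_pos: [0.5414, -0.046, 0.071]
tool_rot: [0.0, 0.045, 0.999, 0.0]
ft_force: [1.3, 2.3, 3.7]
width: 0.0001
clock: 9.15
ee_pos: [0.5408, -0.0469, 0.0647]
tool_rot: [-0.0, 0.045, 0.999, -0.0]
ft_force: [1.2, 1.0, 1.0]
width: -0.0002
```

```bash
python3 -m inch '[[[0,0,0],[0,0,0.2],0],[[0,0,0],[0,0,0.2],0],[[0,0,0],[0,0,0.2],0],[[0,0,0],[0,0,0],0]]'
python3 - <<'E'
from h import *
st()
for n in("side","top"):
    s=snapshot(n);cv2.imwrite(f"pics/{n}1.png",s["pixels"])
    print([(np.round(px2w(s,*a["at"]),3),a["score"]) for a in landmark_of("cover3_lip",s)])
E
```

```text
clock: 9.55
ee_pos: [0.5412, -0.0466, 0.0589]
tool_rot: [0.0, 0.045, 0.999, -0.0]
ft_force: [0.8, -1.0, 0.8]
width: 0.0001
t 9.55 ductxy mm [ 43.8 -66.5  58.9] F [ 0.8 -1.   0.8] w 0.0001
toolx angle from -ductx deg -0.03 tilt z [ 0.    -0.001 -1.   ]
[(array([ 0.465, -0.044,  0.148]), 0.66)]
[(array([ 0.473, -0.003,  0.504]), 0.6), (array([0.524, 0.093, 0.079]), 0.33)]
```

View pics/side1.png

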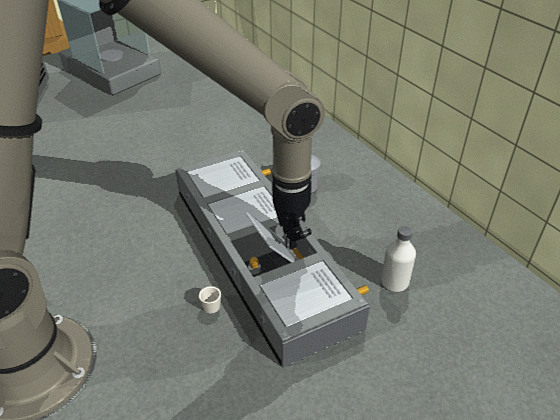

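The side view shows cover 3 tilted to about 1 rad, with its raised lip near (250,215), or (0.465, −0.044, 0.148). The finger is behind it at (295,235) and the other covers are flat. I'll now go up and over to the front of the lip.

```bash
python3 -m inch '[[[0,0,0],[0,0,-2],0],[[0,0,0],[0,0,-4],0],[[0,0,0],[0,0,-5],0],[[0,0,0],[0,0,-4],0],[[0,0,0],[3,0,0],0],[[0,0,0],[3.5,0,0],0],[[0,0,0],[3.5,0,0],0],[[0,0,0],[3,0,0],0],[[0,0,0],[0,0,0],0],[[0,0,0],[0,0,0],0]]'
python3 - <<'E'
from h import *
st()
s=snapshot("side");cv2.imwrite(f"pics/side2.png",s["pixels"])
print([(np.round(px2w(s,*a["at"]),3),a["score"]) for a in landmark_of("cover3_lip",s)])
E
```

```text
clock: 10.75
ee_pos: [0.411, -0.0341, 0.2091]
tool_rot: [-0.0, 0.045, 0.999, 0.0]
ft_force: [0.6, 0.3, 0.3]
width: -0.0
t 10.75 ductxy mm [-87.  -65.8 209.1] F [0.6 0.3 0.3] w -0.0
toolx angle from -ductx deg 0.01 tilt z [-0.     0.001 -1.   ]
[(array([ 0.466, -0.041,  0.145]), 0.75)]
```

View pics/side2.png

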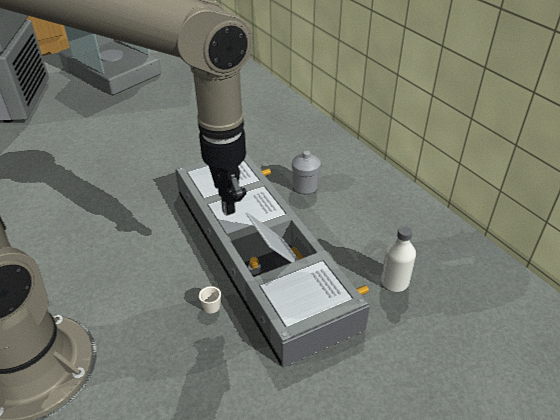

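```bash
python3 -m inch '[[[0,0,0],[0,0,2.5],0],[[0,0,0],[0,0,2.5],0],[[0,0,0],[0,0,2.5],0],[[0,0,0],[-1,0,0],0],[[0,0,0],[-1,0,0],0],[[0,0,0],[-1,0,0],0],[[0,0,0],[-1,0,0],0],[[0,0,0],[-1,0,0],0],[[0,0,0],[0,0,0],0]]'
python3 -m inch '[[[0,0,0],[-1,0,0],0],[[0,0,0],[-1,0,0],0],[[0,0,0],[-1,0,0],0],[[0,0,0],[0,0,0],0]]'
python3 - <<'E'
from h import *
st()
s=snapshot("side");cv2.imwrite(f"pics/side3.png",s["pixels"])
print([(np.round(px2w(s,*a["at"]),3),a["score"]) for a in landmark_of("cover3_lip",s)])
E
```

```text
clock: 11.75
ee_pos: [0.4636, -0.0391, 0.1349]
tool_rot: [0.001, 0.045, 0.999, -0.0]
ft_force: [0.2, 0.1, 0.7]
width: -0.0001
clock: 12.15
ee_pos: [0.4935, -0.0417, 0.1345]
tool_rot: [0.001, 0.045, 0.999, -0.0]
ft_force: [-0.5, 0.4, 0.3]
width: -0.0001
t 12.15 ductxy mm [ -4.1 -66.  134.5] F [-0.5  0.4  0.3] w -0.0001
toolx angle from -ductx deg -0.02 tilt z [ 0.002 -0.    -1.   ]
[(array([ 0.482, -0.088,  0.201]), 0.56)]
```

View pics/side3.png

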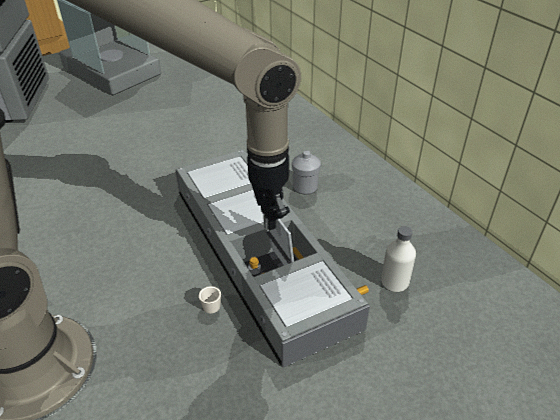

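The cover now stands nearly upright, with its edge around (290,240) and the finger in front at (272,215). I'll carry on to the stop in small steps.

```bash
python3 -m inch '[[[0,0,0],[-0.5,0,0],0],[[0,0,0],[-0.4,0,0],0],[[0,0,0],[-0.3,0,0],0],[[0,0,0],[0,0,0],0]]'
python3 -m inch '[[[0,0,0],[-0.2,0,0],0],[[0,0,0],[-0.2,0,0],0],[[0,0,0],[0,0,0],0]]'
```

```text
clock: 12.65
ee_pos: [0.5039, -0.0427, 0.1343]
tool_rot: [0.0, 0.045, 0.999, 0.0]
ft_force: [-0.2, 0.4, 0.3]
width: -0.0001
clock: 12.95
ee_pos: [0.5075, -0.0431, 0.1342]
tool_rot: [0.0, 0.045, 0.999, 0.0]
ft_force: [-0.2, 0.3, -0.3]
width: -0.0001
```

```bash
python3 -m inch '[[[0,0,0],[-0.2,0,0],0],[[0,0,0],[-0.1,0,0],0],[[0,0,0],[0,0,0],0]]'
python3 -c "
from h import *
st()"
```

```text
clock: 13.25
ee_pos: [0.5105, -0.0433, 0.1342]
tool_rot: [0.0, 0.045, 0.999, 0.0]
ft_force: [-1.4, 0.8, 0.5]
width: -0.0001
t 13.25 ductxy mm [ 12.9 -66.1 134.2] F [-1.4  0.8  0.5] w -0.0001
toolx angle from -ductx deg -0.02 tilt z [ 0.  0. -1.]
```

```bash
python3 -m inch '[[[0,0,0],[-0.2,0,0],0],[[0,0,0],[0,0,0],0]]'
python3 -m inch '[[[0,0,0],[-0.2,0,0],0],[[0,0,0],[0,0,0],0]]'
python3 -c "
from h import *
st()"
```

```text
clock: 13.45
ee_pos: [0.5126, -0.0435, 0.1343]
tool_rot: [0.0, 0.045, 0.999, 0.0]
ft_force: [-0.3, -0.6, -0.1]
width: 0.0002
clock: 13.65
ee_pos: [0.5142, -0.0437, 0.1342]
tool_rot: [-0.0, 0.045, 0.999, 0.0]
ft_force: [-1.8, -0.7, -0.7]
width: -0.0002
t 13.65 ductxy mm [ 16.7 -66.  134.2] F [-1.8 -0.7 -0.7] w -0.0002
toolx angle from -ductx deg -0.02 tilt z [-0.001  0.    -1.   ]
```

```bash
python3 -m inch '[[[0,0,0],[-0.2,0,0],0],[[0,0,0],[0,0,0],0]]'
python3 -m inch '[[[0,0,0],[-0.2,0,0],0],[[0,0,0],[0,0,0],0]]'
```

```text
clock: 13.85
ee_pos: [0.5144, -0.0437, 0.1341]
tool_rot: [-0.002, 0.045, 0.999, 0.0]
ft_force: [-7.1, 0.9, 4.1]
width: -0.0003
clock: 14.05
ee_pos: [0.5145, -0.0437, 0.134]
tool_rot: [-0.004, 0.045, 0.999, 0.001]
ft_force: [-10.7, 0.6, 8.5]
width: 0.0001
```

Run:
```python
from h import *
st()
s=snapshot("side");cv2.imwrite(f"pics/side4.png",cv2.resize(s["pixels"][130:330,180:400],None,fx=3,fy=3))
```

```text
t 14.05 ductxy mm [ 17.  -66.1 134. ] F [-10.7   0.6   8.5] w 0.0001
toolx angle from -ductx deg -0.03 tilt z [-0.009  0.001 -1.   ]
```

View pics/side4.png

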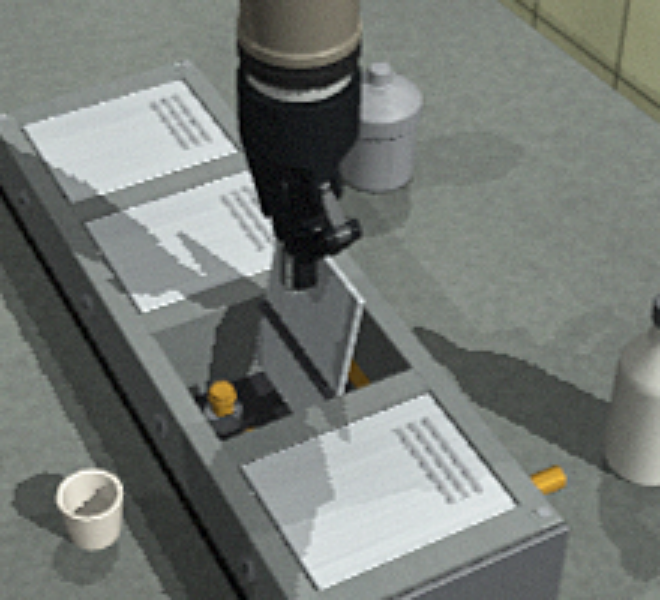

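The force jumped to 11 N with no further motion, and the picture shows the cover leaning back past upright, so it's against its stop. I back off to the front and lift clear.

```bash
python3 -m inch '[[[0,0,0],[0.5,0,0],0],[[0,0,0],[1.5,0,0],0],[[0,0,0],[2.5,0,0],0],[[0,0,0],[2.5,0,0],0],[[0,0,0],[0,0,-3],0],[[0,0,0],[0,0,-4],0],[[0,0,0],[0,0,-4],0],[[0,0,0],[0,0,-3],0],[[0,0,0],[0,0,0],0],[[0,0,0],[0,0,0],0],[[0,0,0],[0,0,0],0]]'
python3 - <<'E'
from h import *
st()
s=snapshot("top");cv2.imwrite(f"pics/top5.png",s["pixels"])
for k in ["vessel","wash_bottle","crucible"]: print(k,[(np.round(a["at"]),round(a["score"],2)) for a in landmark_of(k,s)])
s=snapshot("side");cv2.imwrite(f"pics/side5.png",s["pixels"])
for k in ["vessel","wash_bottle","crucible","cover3_lip"]: print(k,[(np.round(a["at"]),round(a["score"],2),np.round(px2w(s,*a["at"]),3)) for a in landmark_of(k,s)])
E
```

```text
clock: 15.2
ee_pos: [0.448, -0.0378, 0.2732]
tool_rot: [-0.001, 0.045, 0.999, -0.0]
ft_force: [-0.8, 0.5, -0.8]
width: -0.0002
t 15.2 ductxy mm [-49.7 -66.1 273.2] F [-0.8  0.5 -0.8] w -0.0002
toolx angle from -ductx deg -0.02 tilt z [-0.001 -0.    -1.   ]
vessel []
wash_bottle [(array([367., 151.]), 0.57), (array([309., 215.]), 0.28)]
crucible [(array([232., 206.]), 0.67), (array([300., 311.]), 0.61), (array([160., 257.]), 0.4)]
vessel [(array([310., 184.]), 0.64, array([0.716, 0.132, 0.031]))]
wash_bottle [(array([388., 283.]), 0.79, array([ 0.676, -0.212,  0.019]))]
crucible [(array([210., 305.]), 0.79, array([ 0.333, -0.075,  0.032])), (array([286., 216.]), 0.38, array([ 0.528, -0.049,  0.152]))]
cover3_lip [(array([285., 215.]), 0.84, array([ 0.528, -0.045,  0.154]))]
```

View pics/side5.png

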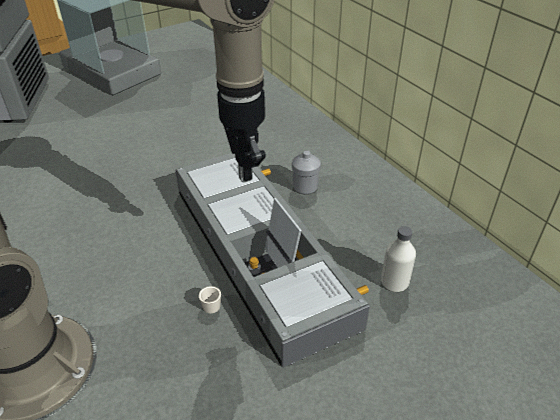

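The side view shows cover 3 open with its lip at (285,215). That is 15 mm behind the pivot and 78 mm above it, so about 1.75 rad. The other covers are flat, the bystanders haven't moved, and the hand is clear at z = 0.27.

```bash
python3 -c "
from bench import *
print(sign_off())"
```

```text
the job is handed in; nothing more can be done
None
```

Cover 3 was the unlocked one. It now stands fully open against its stop, and I handed the job in at about 15 s. No verdict was reported.

- **Finding it:** I pressed covers 1, 2 and 3 in turn with shut fingers. Covers 1 and 2 were locked, with less than 2 mm of give. Cover 1 reached 22 N, more than the gentle 10 N or so I should have stopped at, but well under the 60 N limit. Cover 2 reached 14.5 N. Cover 3 gave at about 3.5 N and rocked up to about 1 rad. I did not press cover 4.
- **Opening it:** From the front, I pushed the raised edge back until the force rose to about 11 N with no further movement. Then I backed off to the front and lifted clear.

**Last checks:**
- **Cover 3:** its front edge measured about 15 mm behind and 78 mm above the hinge axis, which is about 1.75 rad.
- **Other covers:** they look flat in the last side picture.
- **Bystanders:** in the side picture, the vessel, bottle and crucible are within a few millimetres to 1 cm of their first readings, which is within the detector's scatter.
- **Hand:** it is clear at z = 0.27 m, with wrist forces near zero.
- **Disagreements:** in the last top picture the network did not find the vessel (it missed it at the start too), and it reported two false crucible hits.

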